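Pack the limes and hold the tub lid down for clipping

ROBOT

A 7-joint arm with a two-finger parallel gripper is mounted at the origin on the work surface. World frame = base frame: x ahead of the robot, y to its left, z up, the work surface at z = 0. Lengths are in m, angles in rad, forces in N, time in s.
With the tool pointing down it reaches from about 0.35 to 0.9 m from the base axis. Payload 8.1 kg.
Tool frame: the origin (TCP) lies between the finger pads, 19 mm behind the fingertips; this is the grasp point; z points along the fingers, y is the line along which they close (so a half turn about z gives the same grasp; the last joint's range is limited). The gripper opens to 92 mm and grips with 3 to 60 N. Pads are 19 mm wide; open, the fingers measure 130 mm over their backs; the gripper's body (75 mm by 190 mm) begins 47 mm behind the grasp point.
Start: joints at [1.217, 0.434, 0.025, 1.573, -0.012, 1.134, -0.075], TCP at [0.155, -0.605, 0.246] pointing down, gripper open.
Joint ranges: [-2.62, 2.62], [-0.44, 2.09], [-1.27, 1.32], [0.08, 2.57], [-1.32, 4.46], [0.12, 2], [-2.74, 2.74]. Speed limits (rad/s): [2.22, 2.22, 3.01, 3.01, 3.14, 3.14, 3.14].

INTERFACE

Orientations are given as a rotation vector (axis times angle).
In Python, from cell import telemetry, vision, job gives the robot as it stands. The module is installed in compiled form; this text tells all that it offers.
- The arm moves only by the shell command python3 -m creep 'ROWS' [FORCE]. ROWS is text: rows parted by semicolons, each of 7 numbers parted by spaces: the finger opening in cm, from 0 to 9.18, then the shift along the tool's x, y, z in cm, then the turn, a rotation vector about the tool's x, y, z in degrees. A call has 1 to 5 rows; each row is the pose to reach, as a shift and turn from the pose commanded when the call began, along the tool's axes at that moment; what a row does not reach only later rows make up. A row lasts 1/8 s, in which the tool goes at most 62.5 mm and 10.7 degrees, less where a joint would pass 70% of its speed; a pose out of reach is approached as far as the arm can. A call with a gripper value outside its range is refused whole. The fingers move at their own pace and stop on an object; FORCE is the grip in N (left out, the last holds). Time passes only in rows, so rows that repeat a pose let the fingers close. It gives the time, the measured TCP pose, the force, the opening and the grip force at its end, in the units of the state.
- telemetry.observe(): the state, without advancing time (a new reading comes with each control period).
- vision.get_image(name): name is "scene" or "top" or "wrist"; returns the picture (420x560x3 uint8, red, green, blue); there is no depth.
- vision.camera_info(name): a dict with "fov_y" (degrees; the focal length in pixels is half the picture's height over the tangent of half this angle, whatever the lens; pixels are square), "cx", "cy" (the principal point, pixels), "dist_coeffs" ([k1, k2, p1, p2, k3] as OpenCV has them; the pictures are not rectified), "extrinsics" (4x4, takes a point from camera to world coordinates). Camera axes: x right, y down, z forward; pixel columns grow to the right and rows downward; lengths in m; the calibration is good to about 2 mm. A picture is of the moment at which its call begins: read the wrist's pose just before it. camera_info takes no time and is no camera call; for the wrist camera it gives the pose at the moment of the call.
- job.sign_off(): hands the job in; it is judged then, once.
The state is a dict: "clock": time; "joints": joint angles; "dq": joint speeds; "joint_efforts": joint torques, N m; "position": TCP position; "ee_rot": TCP orientation; "force": force on the tool from outside, world axes, zero at the start; "ft_torque": the same for the moment, N m; "width": opening from 0.0 (shut) to 1.0 (fully open); "gripper_force": force on a finger pad.
Only numpy, scipy, OpenCV 4.12 (cv2) and the standard library are available. Lean on these libraries where they do the work, as an engineer would, in place of code of your own. Each camera call takes 0.05 s, during which the arm holds its last target. There are 200 camera calls.

TASK

Drop the two limes from the black fruit tray into the open clear storage tub, leaving the lemon in the tray and the other things where they stand. Then take the blue lid by its handle, set it level and squarely on the tub's soft red seal and press it straight down with a steady 11 newtons or so, until the seal is squeezed about halfway but never squashed flat, so that someone can snap the side clips shut. Finish while still holding the lid pressed down by its handle; do not let go.

Things in the scene. Friction and masses are not known exactly. Their poses are not given: they have to be found in the camera images.
- tub: Clear rectangular food tub, fixed to the worktop, 176 (its x) x 136 (its y) x 70 mm high to the rim, walls 4 mm, white inner floor 5 mm up, two open blue clips hanging flat on each of the long sides. Origin: centre of its underside; z up. On its rim sits the soft red seal, a frame 180 x 140 mm outside and 160 x 120 mm inside, whose top is 90 mm above the worktop while unpressed.
- seal (a joint): How far the red seal is squeezed straight down, in m: 0 unpressed (top at 90 mm), 0.020 squashed flat (top at 70 mm, then rigid). It acts as a spring: it gives way from about 1 N and takes about 1 N more per mm, so about 11 N at halfway (0.010).
- lid: Loose flat blue lid, 184 (its x) x 144 (its y) x 6 mm, about 160 g, lying level on the worktop. On top in its middle a white handle bar 18 mm thick (along x), 80 mm long (along y), rising 28 mm above the lid's top face (34 mm above its underside). Origin: centre of its flat underside; z up. It fits the tub either way round, with its x along the tub's x.
- tray: Black fruit tray, a fixed flat plate 240 (its x) x 90 (its y) x 14 mm with three square seats 28 mm wide, 75 mm apart along its x. Origin: centre of its underside. It may be on the left or the right, and the lid on the other side. Which fruit is in which seat varies.
- lime1: A green lime, 48 mm thick and 54 mm long, standing on end in a seat of the tray, 50 to 100 g. Origin: its centre, about 34 mm above the worktop at the start. Round in plan, so it can be pinched at any yaw.
- lime2: The other green lime, the same as the first.
- lemon: A yellow lemon, 56 mm thick and 68 mm long, standing on end in a seat of the tray; origin its centre, about 42 mm above the worktop. To be left in its seat.
- juice: Bystander: orange juice bottle, 76 mm wide, 210 mm tall. Origin: centre of its underside.
- jam: Bystander: dark red jam jar with a red cap, 70 mm wide, 95 mm tall. Origin: centre of its underside.
- yoghurt: Bystander: white and green yoghurt pot, 60 mm wide, 55 mm tall, beyond the tub. Origin: centre of its underside.
- mug: Bystander: blue mug, 80 mm wide, 95 mm tall, far left. Origin: centre of its underside.
- spoon: Bystander: a spoon lying on the worktop, far right.
Things that resemble listed ones, but are neither listed nor needed, are in the scene too. What is shaped like the lime2 but pink or purple is not meant.

How it is judged:
On the way, in this order (a step that is already met when the one before it is completed fails the run):
1. both limes lie in the tub, let go (x of lime1 in the frame of tub between -0.078 and 0.078 m and y of lime1 in the frame of tub between -0.058 and 0.058 m and z of lime1 in the frame of tub between 0 and 0.06 m and x of lime2 in the frame of tub between -0.078 and 0.078 m and y of lime2 in the frame of tub between -0.058 and 0.058 m and z of lime2 in the frame of tub between 0 and 0.06 m and contact force between the fingers and lime1 below 0.1 N and contact force between the fingers and lime2 below 0.1 N and linear speed of each of lime1, lime2 below 0.1 m/s), for 0.2 s.
2. the lid is held squarely on the seal, pressed with 6 to 16 N (x of lime1 in the frame of tub between -0.078 and 0.078 m and y of lime1 in the frame of tub between -0.058 and 0.058 m and z of lime1 in the frame of tub between 0 and 0.06 m and x of lime2 in the frame of tub between -0.078 and 0.078 m and y of lime2 in the frame of tub between -0.058 and 0.058 m and z of lime2 in the frame of tub between 0 and 0.06 m and x of lid in the frame of tub between -0.01 and 0.01 m and y of lid in the frame of tub between -0.01 and 0.01 m and angle between the x axis of lid and the x axis of tub, either way round below 0.12 rad and angle between lid's own z axis and vertical below 0.07 rad and contact force between lid and tub between 6 and 16 N and value of joint seal between 0.004 and 0.016 m and contact force between the fingers and lid above 3 N and linear speed of lid below 0.01 m/s and horizontal distance between the grasp point and lid below 0.045 m), for 0.8 s.
At the end, for the whole second after the job is handed in: Both limes are in the tub and the lemon is in its seat (within 20 mm); the lid lies over the tub within 10 mm each way and 0.12 rad, level within 0.07 rad, at rest, with the fingers on it at its handle (tool point within 45 mm of its middle), pressing the seal with 6 to 16 N (squeezed 4 to 16 mm) (all of step 2 and distance of lemon from where it was at the start of the episode below 0.02 m); the arm keeps its last pose, push and grip.
It fails at once if the seal is squashed flat (value of joint seal above 0.0185 m).
It fails at once if the lemon is taken out of its seat (distance of lemon from where it was at the start of the episode above 0.03 m).
It fails at once if a bystander is knocked over or pushed away (distance of any of juice, jam, yoghurt, mug, spoon from where it was at the start of the episode above 0.03 m).
It also fails if it takes over 64 s, if anything falls off the work surface, if the arm or the gripper's body presses on something with over 40 N, if the wrist force passes 120 N, or if a joint passes its speed limit or range.

## Working session

There is one attempt and no reset: what is moved stays moved. The work goes in short steps, Python scripts to look and compute and a shell command to move; the robot and the scene stay as the last step left them, time stands still between calls to the robot, and variables do not carry over. Pictures are saved under pics/ and viewed, at most 10 in all, crops included, and the job is handed in when it is done.

```bash
mkdir -p pics; python3 - <<'E'
from cell import telemetry, vision, job
import cv2, numpy as np
print(telemetry.observe())
for n in ("scene","top"):
    print(n,vision.camera_info(n)); im=vision.get_image(n); cv2.imwrite(f"pics/{n}0.png",im[...,::-1])
E
```

```text
{'clock': 0.0, 'joints': array([ 1.21739198,  0.43519607,  0.02497489,  1.57410401, -0.01155473,
        1.13397518, -0.07510265]), 'dq': array([ 0.00121998,  0.00021589, -0.00097091, -0.00194496, -0.00031978,
       -0.00013369, -0.00046319]), 'joint_efforts': array([ 9.28384070e-04, -6.67837501e+01,  9.85573791e-01, -3.14466083e+01,
       -6.04908471e-02,  4.26350115e-02,  1.75963023e-04]), 'position': array([ 0.15492836, -0.60500093,  0.24475902]), 'ee_rot': array([-3.11545216e+00, -3.92658190e-01,  5.82273458e-04]), 'force': array([-0.15216009, -1.00159879,  0.70999389]), 'ft_torque': array([-0.01166007, -0.0006207 ,  0.0164027 ]), 'gripper_force': 0.0, 'width': 0.9989887787014305}
scene {'fov_y': 57.298164088733486, 'cx': 282.8765113412462, 'cy': 211.05605006233685, 'dist_coeffs': array([-0.0637785,  0.       ,  0.       ,  0.       ,  0.       ]), 'extrinsics': array([[ 0.87377979,  0.29543673, -0.38629782,  1.05687231],
       [ 0.48629131, -0.52188941,  0.70082252, -0.87431981],
       [ 0.00544398, -0.80021783, -0.59968473,  0.86549196],
       [ 0.        ,  0.        ,  0.        ,  1.        ]])}
top {'fov_y': 56.01005316479846, 'cx': 274.4091437289263, 'cy': 210.58512223753476, 'dist_coeffs': array([-0.00016082,  0.        ,  0.        ,  0.        ,  0.        ]), 'extrinsics': array([[ 0.00751762, -0.98096694,  0.19402924,  0.31298745],
       [-0.99993125, -0.00562824,  0.01028703,  0.0274566 ],
       [-0.0089992 , -0.19409324, -0.98094181,  1.3654506 ],
       [ 0.        ,  0.        ,  0.        ,  1.        ]])}
```

View pics/scene0.png

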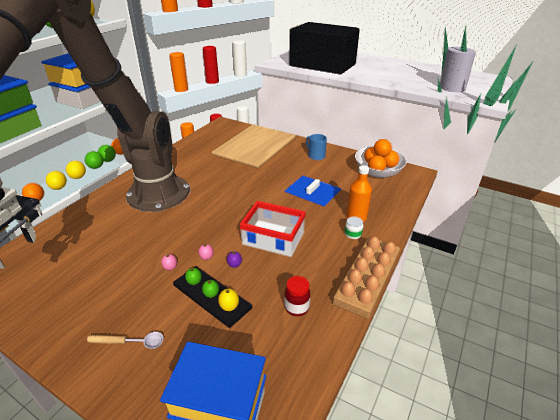

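View pics/top0.png

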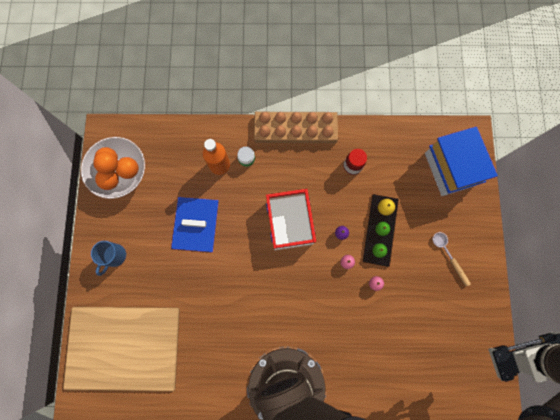

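The top view shows the tray on the right. It holds the lemon at (387,206) and green limes at (383,228) and (379,250). The tub with its red seal is at (291,219), and the blue lid with its white handle is at (194,225).

Things that look like limes are the purple one at (342,232) and the pink ones at (348,262) and (377,283), all off the tray. The limes meant are the two green ones in the tray seats. The blue box at (465,160) has no handle, so it isn't the lid.

Next I'll measure from both views and check an enlarged crop.

```bash
cat > h.py <<'E'
import cv2, numpy as np
from scipy.spatial.transform import Rotation as R
def rays(ci,px,h=420):
    f=h/2/np.tan(np.radians(ci["fov_y"])/2); K=np.array([[f,0,ci["cx"]],[0,f,ci["cy"]],[0,0,1]])
    u=cv2.undistortPoints(np.array(px,float).reshape(-1,1,2),K,ci["dist_coeffs"])[:,0]
    E=ci["extrinsics"]; d=np.c_[u,np.ones(len(u))]@E[:3,:3].T
    return E[:3,3],d/np.linalg.norm(d,axis=1)[:,None]
def plane(ci,px,z):
    o,d=rays(ci,px); return o+d*((z-o[2])/d[:,2])[:,None]
def tri(c1,p1,c2,p2):
    o1,d1=rays(c1,[p1]);o2,d2=rays(c2,[p2]);A=np.c_[d1[0],-d2[0]]
    t=np.linalg.lstsq(A,o2-o1,rcond=None)[0];a=o1+t[0]*d1[0];b=o2+t[1]*d2[0]
    return (a+b)/2,np.linalg.norm(a-b)
def blobs(im,lo,hi,amin,box=None):
    m=cv2.inRange(cv2.cvtColor(im,cv2.COLOR_RGB2HSV),np.array(lo),np.array(hi))
    if box: k=np.zeros_like(m);x0,y0,x1,y1=box;k[y0:y1,x0:x1]=255;m&=k
    cs=cv2.findContours(m,cv2.RETR_EXTERNAL,cv2.CHAIN_APPROX_NONE)[0]
    out=[]
    for c in cs:
        if cv2.contourArea(c)>=amin:
            M=cv2.moments(c);out.append((M['m10']/M['m00'],M['m01']/M['m00'],M['m00'],c))
    return out
E
python3 - <<'E'
from h import *
from cell import vision
ci={n:vision.camera_info(n) for n in("scene","top")}
im={n:cv2.imread(f"pics/{n}0.png")[...,::-1].copy() for n in ci}
box={"scene":dict(tray=(165,255,260,330),tub=(230,195,315,260),lid=(280,170,345,210)),"top":dict(tray=(362,190,400,268),tub=(255,180,325,255),lid=(165,190,225,260))}
P={}
for n in ci:
    for k,lo,hi,b,a in(("lime",(40,80,30),(75,255,255),"tray",40),("lemon",(22,120,60),(36,255,255),"tray",40),("red",(0,150,90),(8,255,255),"tub",60),("red2",(172,150,90),(180,255,255),"tub",60),("blue",(105,120,60),(125,255,255),"lid",100),("handle",(0,0,150),(180,70,255),"lid",20)):
        r=blobs(im[n],lo,hi,a,box[n][b]); P[n,k]=r
        for q in r: print(n,k,[round(v,1) for v in q[:3]], cv2.boxPoints(cv2.minAreaRect(q[3])).round(1).tolist() if k in("red","blue","handle") else "")
for i in range(2):
  for j in range(2): print("lime",i,j,tri(ci["scene"],P["scene","lime"][i][:2],ci["top"],P["top","lime"][j][:2]))
print("lemon",tri(ci["scene"],P["scene","lemon"][0][:2],ci["top"],P["top","lemon"][0][:2]))
print("handle",tri(ci["scene"],P["scene","handle"][0][:2],ci["top"],P["top","handle"][0][:2]))
t=im["top"]; c=np.hstack([cv2.resize(t[180:280,320:420],(400,400),interpolation=2),cv2.resize(t[180:280,160:260],(400,400),interpolation=2)])
c2=np.hstack([cv2.resize(im["scene"][190:260,230:330],(400,200*7//5),interpolation=2)]*1)
cv2.imwrite("pics/crop.png",c[...,::-1])
E
```

```text
scene lime [210.0, 288.5, 216.0] 
scene lime [193.0, 276.2, 198.5] 
scene lemon [228.1, 299.5, 339.5] 
scene red [272.8, 220.0, 1676.5] [[238.5, 228.60000610351562], [245.8000030517578, 196.89999389648438], [306.20001220703125, 210.89999389648438], [298.79998779296875, 242.6999969482422]]
scene blue [313.1, 190.8, 714.0] [[284.5, 191.39999389648438], [292.1000061035156, 170.60000610351562], [340.29998779296875, 188.10000610351562], [332.79998779296875, 208.89999389648438]]
scene handle [312.4, 186.0, 97.0] [[304.0, 190.0], [316.5, 177.5], [321.0, 182.0], [308.5, 194.5]]
top lime [379.5, 249.9, 171.0] 
top lime [382.6, 228.3, 172.0] 
top lemon [386.3, 206.4, 194.0] 
top red [290.6, 217.8, 2259.5] [[264.5, 194.0], [308.1000061035156, 187.3000030517578], [316.5, 241.8000030517578], [272.79998779296875, 248.5]]
top blue [194.7, 224.2, 2007.5] [[171.39999389648438, 247.89999389648438], [176.89999389648438, 195.8000030517578], [217.60000610351562, 200.10000610351562], [212.10000610351562, 252.1999969482422]]
top handle [193.3, 222.5, 107.5] [[180.89999389648438, 224.3000030517578], [181.39999389648438, 218.6999969482422], [205.39999389648438, 220.6999969482422], [204.89999389648438, 226.3000030517578]]
lime 0 0 (array([ 0.46743318, -0.30908847, -0.01411527]), np.float64(0.0503253570523825))
lime 0 1 (array([ 0.51798589, -0.32627528,  0.03298396]), np.float64(0.0018289641551955578))
lime 1 0 (array([ 0.44443616, -0.31282741,  0.03235584]), np.float64(0.0021670686937216065))
lime 1 1 (array([ 0.49532208, -0.32968194,  0.07817043]), np.float64(0.04212088194374822))
lemon (array([ 0.59198748, -0.33992529,  0.04248773]), np.float64(0.001504926397260102))
handle (array([0.53441909, 0.32124964, 0.01941416]), np.float64(0.002508660577933559))
```

View pics/crop.png

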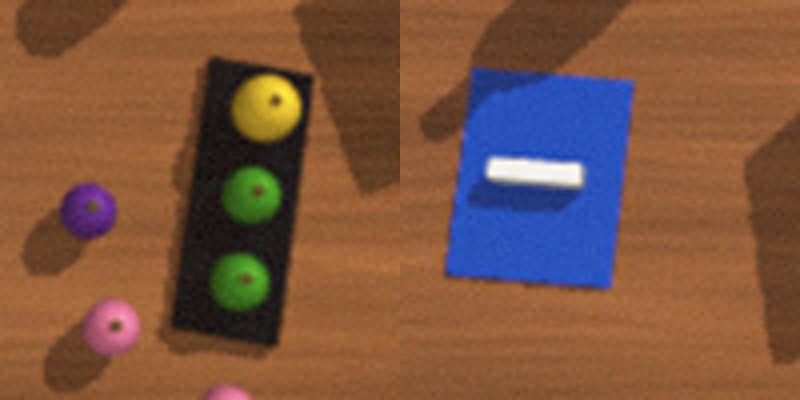

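The crop confirms green limes in the near and middle seats, the lemon in the far seat, and the lid with its white handle. Triangulated heights are 33 mm for the limes and 42 mm for the lemon, with seats 75 mm apart, and all of these agree with the text. Next come the tub and lid poses and the first move.

```bash
cat >> h.py <<'E'
def rel(state,target,yvec):
    """shift cm & yaw deg (about tool z) from state to target, tool down with closing axis along yvec"""
    M=R.from_rotvec(state["ee_rot"]); y=np.array([*yvec,0.])/np.hypot(*yvec)
    best=None
    for s in(1,-1):
        T=np.c_[np.cross(s*y,[0,0,-1]),s*y,[0,0,-1]]
        rv=np.degrees((M.inv()*R.from_matrix(T)).as_rotvec())
        if best is None or np.linalg.norm(rv)<np.linalg.norm(best): best=rv
    return (M.inv().apply(np.array(target)-state["position"])*100).round(2),best.round(1)
E
python3 - <<'E'
from h import *
from cell import vision,telemetry
ci=vision.camera_info("top"); im=cv2.imread("pics/top0.png")[...,::-1].copy()
r=blobs(im,(0,150,90),(8,255,255),60,(255,180,325,255))[0]
l=blobs(im,(105,120,60),(125,255,255),100,(165,190,225,260))[0]
h=blobs(im,(0,0,150),(180,70,255),20,(165,190,225,260))[0]
for nm,b,z in(("tub",r,.09),("lid",l,.006),("handle",h,.034)):
    c=plane(ci,cv2.boxPoints(cv2.minAreaRect(b[3])),z)[:,:2]
    e=np.roll(c,-1,0)-c
    print(nm,c.mean(0).round(4),np.linalg.norm(e,axis=1).round(4),np.degrees(np.arctan2(e[:,1],e[:,0])).round(1))
s=telemetry.observe()
print(R.from_rotvec(s["ee_rot"]).as_matrix().round(3))
print(rel(s,[.518,-.326,.14],(.18,.984)),rel(s,[.444,-.313,.14],(.18,.984)))
E
```

```text
tub [ 0.5424 -0.012 ] [0.147  0.1837 0.1431 0.1832] [ -80.7 -172.    99.1    9.2]
lid [0.5337 0.3205] [0.1852 0.146  0.1845 0.1422] [ -2.7 -95.8 176.1  84.4]
handle [0.5332 0.3194] [0.0196 0.083  0.0195 0.0828] [ -1.7 -94.5 177.7  85.6]
[[ 0.969  0.248 -0.   ]
 [ 0.248 -0.969  0.001]
 [-0.    -0.001 -1.   ]]
(array([ 42.1 , -18.01,  10.5 ]), array([-0.1,  0. , 24.7])) (array([ 35.25, -21.11,  10.51]), array([-0.1,  0. , 24.7]))
```

```bash
python3 -m creep '9.18 5 -2 0 0 0 5;9.18 10.5 -4.3 1 0 0 10;9.18 16 -6.6 2 0 0 15;9.18 21.5 -9 3 0 0 20;9.18 27 -11.5 4 0 0 24.7' 15
python3 - <<'E'
from h import *
from cell import telemetry
s=telemetry.observe(); print(s["position"],s["joints"].round(2)); print(rel(s,[.518,-.326,.12],(.18,.984)))
E
```

```text
clock: 0.72
position: [0.3893, -0.4257, 0.2051]
ee_rot: [-3.128, 0.288, 0.0]
force: [0.8, -0.7, 0.6]
width: 0.999
gripper_force: 0.0
[ 0.38929359 -0.42568922  0.20505663] [ 0.72  0.39  0.03  1.75 -0.01  1.   -1.  ]
(array([ 10.84, -12.15,   8.5 ]), array([-0. ,  0. , -0.1]))
```

```bash
python3 -m creep '9.18 4 -4 2 0 0 0;9.18 8 -8.5 4.5 0 0 0;9.18 10.8 -12.1 6 0 0 0;9.18 10.8 -12.1 6 0 0 0'
python3 - <<'E'
from h import *
from cell import telemetry,vision
s=telemetry.observe(); ci=vision.camera_info("wrist"); im=vision.get_image("wrist"); cv2.imwrite("pics/w1.png",im[...,::-1])
print(s["position"],ci["extrinsics"].round(3),ci["fov_y"])
for k,lo,hi in(("lime",(40,80,30),(75,255,255)),("lemon",(22,120,60),(36,255,255))):
  for b in blobs(im,lo,hi,300):
    print(k,np.round(b[:3],1),[plane(ci,[b[:2]],z)[0].round(4) for z in((.033,.042) )], cv2.boundingRect(b[3]))
E
```

```text
clock: 1.23
position: [0.5188, -0.3221, 0.1435]
ee_rot: [-3.126, 0.271, 0.002]
force: [-0.5, 0.1, 0.9]
width: 1.002
gripper_force: 0.0
[ 0.5187904  -0.32213728  0.14351626] [[-0.172 -0.946 -0.273  0.592]
 [-0.985  0.165  0.052 -0.336]
 [-0.004  0.278 -0.961  0.283]
 [ 0.     0.     0.     1.   ]] 66.42562126885055
lime [279.4 315.3 360. ] [array([ 0.4208, -0.3072,  0.033 ]), array([ 0.427 , -0.3082,  0.042 ])] (257, 309, 46, 15)
lime [279.8 274.  466. ] [array([ 0.4617, -0.3147,  0.033 ]), array([ 0.4664, -0.3155,  0.042 ])] (257, 265, 46, 16)
lime [ 280.2  212.1 2729.5] [array([ 0.5169, -0.3245,  0.033 ]), array([ 0.5196, -0.3249,  0.042 ])] (251, 182, 59, 61)
lemon [ 281.2  114.9 4752. ] [array([ 0.592 , -0.3383,  0.033 ]), array([ 0.5919, -0.3382,  0.042 ])] (243, 75, 78, 80)
```

View pics/w1.png

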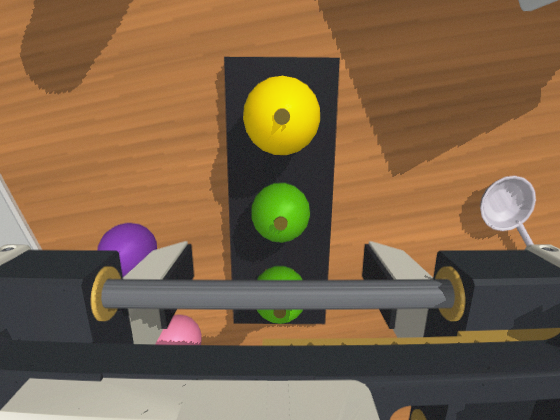

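The wrist view shows the middle lime at (280,212), the lemon at (281,115) and the near lime behind the gripper bar at (280,300). The purple fruit is at (128,250), left of the tray and clear of the finger. The lime measures (0.517, -0.3245), matching the first measurement.

```bash
python3 - <<'E'
from h import *
from cell import telemetry
s=telemetry.observe(); print(s["position"]); print(rel(s,[.5175,-.325,.038],(.18,.984)))
E
```

```text
[ 0.51694562 -0.32509127  0.14432309]
(array([ 0.07, -0.  , 10.63]), array([-0.1,  0.1,  0.3]))
```

```bash
python3 -m creep '9.18 0 0 5 0 0 0;9.18 0 0 9 0 0 0;9.18 0 0 10.6 0 0 0;9.18 0 0 10.6 0 0 0;4 0 0 10.6 0 0 0' 12
python3 -m creep '4 0 0 0 0 0 0;4 0 0 0 0 0 0;4 0 0 0 0 0 0' 12
```

```text
clock: 1.9
position: [0.5168, -0.3284, 0.0412]
ee_rot: [3.128, -0.284, 0.003]
force: [1.3, -1.3, 0.1]
width: 0.932
gripper_force: 0.0
clock: 2.28
position: [0.5163, -0.3275, 0.04]
ee_rot: [3.129, -0.283, 0.001]
force: [0.8, 0.3, -0.6]
width: 0.616
gripper_force: 0.0
```

```bash
python3 -m creep '4 0 0 0 0 0 0;4 0 0 0 0 0 0;4 0 0 0 0 0 0' 12
python3 -m creep '4 0 0 -4 0 0 0;4 0 0 -8 0 0 0;4 0 0 -12 0 0 0;4 0 0 -14 0 0 0' 12
python3 - <<'E'
from h import *
from cell import telemetry
s=telemetry.observe(); a=np.radians(8.9);c,sn=np.cos(a),np.sin(a); print(s["position"],s["width"],s["gripper_force"])
for dx in(-.03,.03): print(rel(s,[.542+c*dx,-.012+sn*dx,.12],(-sn,c)))
E
```

```text
clock: 2.65
position: [0.5171, -0.3246, 0.0398]
ee_rot: [-3.126, 0.279, -0.0]
force: [0.0, 7.2, 5.0]
width: 0.517
gripper_force: 12.0
clock: 3.15
position: [0.5167, -0.3278, 0.1819]
ee_rot: [3.128, -0.283, 0.004]
force: [0.2, -0.0, -1.6]
width: 0.51
gripper_force: 12.0
[ 0.51670905 -0.32781273  0.18193209] 0.5098233803653167 11.999928206205368
(array([ -6.03, -30.54,   6.15]), array([  0.1,  -0.1, -19.2]))
(array([ -0.36, -32.52,   6.16]), array([  0.1,  -0.1, -19.2]))
```

```bash
python3 -m creep '4 -1.2 -6 0 0 0 -4;4 -2.4 -12 0 0 0 -8;4 -3.6 -18 0 0 0 -12;4 -4.8 -24 0 0 0 -16;4 -6 -30 0 0 0 -19.2'
python3 -m creep '4 0 0 0 0 0 0;4 0 0 0 0 0 0'
python3 - <<'E'
from h import *
from cell import telemetry,vision
s=telemetry.observe(); a=np.radians(8.9);c,sn=np.cos(a),np.sin(a); print(s["position"],s["width"],s["gripper_force"])
im=vision.get_image("wrist"); cv2.imwrite("pics/w2.png",im[...,::-1])
ci=vision.camera_info("wrist")
for b in blobs(im,(0,150,90),(8,255,255),800):
    q=cv2.boxPoints(cv2.minAreaRect(b[3])); print(q.round(),plane(ci,q,.09)[:,:2].round(4).tolist())
print(rel(s,[.542-c*.03,-.012-sn*.03,.085],(-sn,c)))
E
```

```text
clock: 3.78
position: [0.5105, -0.0197, 0.1797]
ee_rot: [3.132, 0.246, 0.001]
force: [1.6, 0.1, 0.1]
width: 0.509
gripper_force: 12.0
clock: 4.03
position: [0.5107, -0.0219, 0.1795]
ee_rot: [3.132, 0.243, -0.0]
force: [0.1, -0.8, -1.3]
width: 0.513
gripper_force: 12.0
[ 0.5107487  -0.02187185  0.17946652] 0.5127282618917329 11.999698877334595
[[162.  39.]
 [372.  37.]
 [374. 254.]
 [164. 255.]] [[0.6215, 0.0706], [0.6433, -0.0659], [0.4936, -0.1021], [0.4671, 0.06]]
(array([ 0.24, -0.5 ,  9.45]), array([ 0.,  0., -0.]))
```

View pics/w2.png

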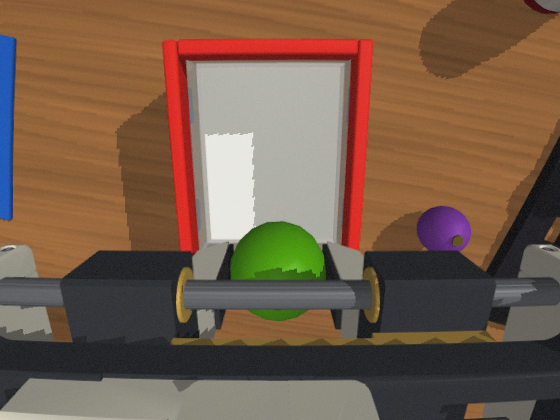

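The wrist view shows the lime held at (278,270) over the near half of the tub. The seal's far corners at (164,41) and (371,41) put the tub at (0.543, -0.012) with yaw 9°, matching the top view. Next I'll lower and release.

```bash
python3 -m creep '4 .2 -.4 3 0 0 0;4 .2 -.4 6 0 0 0;4 .2 -.4 9.4 0 0 0;4 .2 -.4 9.4 0 0 0;6 .2 -.4 9.4 0 0 0'
python3 -m creep '6 0 0 0 0 0 0;6 0 0 0 0 0 0;6 0 0 -5 0 0 0;6 0 0 -10 0 0 0;9.18 0 0 -10 0 0 0'
python3 - <<'E'
from h import *
from cell import telemetry
s=telemetry.observe(); print(s["position"],s["width"])
print(rel(s,[.444,-.312,.17],(.18,.984)))
E
```

```text
clock: 4.7
position: [0.5129, -0.0182, 0.0865]
ee_rot: [3.132, 0.24, 0.001]
force: [-0.2, -0.5, 0.8]
width: 0.583
gripper_force: 0.0
clock: 5.32
position: [0.5148, -0.017, 0.1898]
ee_rot: [3.132, 0.243, 0.013]
force: [-0.0, 0.4, -0.6]
width: 0.719
gripper_force: 0.0
[ 0.51483    -0.01700091  0.18981743] 0.718550173341413
(array([-11.56,  28.05,   1.92]), array([-0. , -0.5, 19.2]))
```

```bash
python3 -m creep '9.18 -2.3 5.6 0 0 0 4;9.18 -4.6 11.2 0 0 0 8;9.18 -6.9 16.8 .5 0 0 12;9.18 -9.2 22.4 1 0 0 16;9.18 -11.5 28 2 0 0 19.2'
python3 -m creep '9.18 0 0 0 0 0 0;9.18 0 0 0 0 0 0'
python3 - <<'E'
from h import *
from cell import telemetry,vision
s=telemetry.observe(); print(s["position"],s["width"])
ci=vision.camera_info("top"); im=vision.get_image("top"); cv2.imwrite("pics/top2.png",im[...,::-1])
for b in blobs(im,(40,80,30),(75,255,255),30): print(np.round(b[:3],1),plane(ci,[b[:2]],.033).round(4))
print(rel(s,[.444,-.312,.038],(.18,.984)))
E
```

```text
clock: 5.95
position: [0.4411, -0.3134, 0.1653]
ee_rot: [3.128, -0.286, 0.001]
force: [1.3, 1.2, 0.7]
width: 1.0
gripper_force: 0.0
clock: 6.2
position: [0.4415, -0.3111, 0.165]
ee_rot: [-3.128, 0.283, 0.001]
force: [0.8, 0.7, 0.5]
width: 0.996
gripper_force: 0.0
[ 0.44151187 -0.31114087  0.16500552] 0.9958030304411927
[379.7 254.9  37.5] [[ 0.427  -0.3131  0.033 ]]
[292.2 228.8 111.5] [[ 0.5137 -0.0197  0.033 ]]
(array([ 0.27,  0.05, 12.7 ]), array([-0.,  0.,  0.]))
```

The first lime lies in the tub. Now the near lime.

```bash
python3 -m creep '9.18 .2 .1 5 0 0 0;9.18 .2 .1 10 0 0 0;9.18 .2 .1 12.7 0 0 0;9.18 .2 .1 12.7 0 0 0;4 .2 .1 12.7 0 0 0' 12
python3 -m creep '4 0 0 0 0 0 0;4 0 0 0 0 0 0;4 0 0 0 0 0 0;4 0 0 0 0 0 0;4 0 0 0 0 0 0'
python3 -m creep '4 0 0 0 0 0 0;4 0 0 -4 0 0 0;4 0 0 -8 0 0 0;4 0 0 -12 0 0 0;4 0 0 -14 0 0 0'
python3 - <<'E'
from h import *
from cell import telemetry
s=telemetry.observe(); a=np.radians(9);c,sn=np.cos(a),np.sin(a); print(s["position"],s["width"],s["gripper_force"])
print(rel(s,[.543+c*.035,-.012+sn*.035,.18],(-sn,c)))
E
```

```text
clock: 6.88
position: [0.4447, -0.3125, 0.0397]
ee_rot: [3.129, -0.281, 0.002]
force: [-0.4, 0.7, 0.2]
width: 0.935
gripper_force: 0.0
clock: 7.5
position: [0.4441, -0.3112, 0.0388]
ee_rot: [-3.127, 0.281, -0.0]
force: [-0.1, 7.3, 5.4]
width: 0.511
gripper_force: 12.0
clock: 8.12
position: [0.4441, -0.3134, 0.1808]
ee_rot: [3.128, -0.283, 0.004]
force: [-0.5, -0.6, -1.3]
width: 0.51
gripper_force: 12.0
[ 0.44408551 -0.31342026  0.18077171] 0.5100485520858448 11.999933123588562
(array([  7.62, -32.59,   0.06]), array([  0.1,  -0.1, -19.3]))
```

```bash
python3 -m creep '4 1.5 -6 0 0 0 -4;4 3 -12 0 0 0 -8;4 4.5 -18 0 0 0 -12;4 6 -24 0 0 0 -16;4 7.6 -30 0 0 0 -19.3'
python3 -m creep '4 .7 -2.4 0 0 0 0;4 .7 -2.4 0 0 0 0;4 .7 -2.4 0 0 0 0'
python3 - <<'E'
from h import *
from cell import telemetry
s=telemetry.observe(); a=np.radians(9);c,sn=np.cos(a),np.sin(a); print(s["position"],s["width"],s["gripper_force"])
print(rel(s,[.543+c*.035,-.012+sn*.035,.085],(-sn,c)))
E
```

```text
clock: 8.75
position: [0.5726, -0.0298, 0.1786]
ee_rot: [3.131, 0.248, 0.0]
force: [1.2, -1.0, -0.8]
width: 0.513
gripper_force: 12.0
clock: 9.12
position: [0.5749, -0.0081, 0.1783]
ee_rot: [3.131, 0.244, -0.001]
force: [0.7, -1.7, -0.5]
width: 0.516
gripper_force: 12.0
[ 0.57494063 -0.00807555  0.17834296] 0.5163191994561803 11.999812424182892
(array([ 0.29, -0.12,  9.33]), array([ 0.1,  0. , -0.1]))
```

```bash
python3 -m creep '4 .3 -.1 3 0 0 0;4 .3 -.1 6 0 0 0;4 .3 -.1 9.3 0 0 0;4 .3 -.1 9.3 0 0 0;6 .3 -.1 9.3 0 0 0'
python3 -m creep '6 0 0 0 0 0 0;6 0 0 0 0 0 0;6 0 0 -5 0 0 0;6 0 0 -9 0 0 0;6 0 0 -9 0 0 0'
python3 - <<'E'
from h import *
from cell import telemetry
s=telemetry.observe(); print(s["position"],s["width"],s["joints"].round(2))
a=np.radians(-4);b=np.radians(9)
print(R.from_rotvec(s["ee_rot"]).as_matrix().round(2))
print(rel(s,[.5335,.320,.17],(np.cos(a),np.sin(a))), rel(s,[.543,-.012,.2],(np.cos(b),np.sin(b))))
E
```

```text
clock: 9.75
position: [0.5787, -0.0063, 0.0867]
ee_rot: [3.132, 0.243, 0.002]
force: [0.7, 0.0, 0.5]
width: 0.578
gripper_force: 0.0
clock: 10.38
position: [0.5804, -0.0049, 0.1795]
ee_rot: [3.132, 0.246, 0.011]
force: [0.6, 0.3, -0.6]
width: 0.652
gripper_force: 0.0
[ 0.58038581 -0.00495     0.17947005] 0.6522107205569254 [ 0.03  0.43 -0.15  1.76  0.08  0.95 -1.57]
[[ 0.99  0.16  0.01]
 [ 0.16 -0.99  0.  ]
 [ 0.01  0.   -1.  ]]
(array([  0.43, -32.83,   0.93]), array([  0.3,  -0.3, -77. ])) (array([-3.79,  0.12, -2.08]), array([-0.3, -0.4, 90. ]))
```

```bash
python3 - <<'E'
from h import *
from cell import vision
ci={n:vision.camera_info(n) for n in("scene","top")}
im={n:vision.get_image(n) for n in ci}
B={"scene":(335,160,380,222),"top":(190,130,232,180)}
for n in ci:
    for b in blobs(im[n],(5,170,90),(18,255,255),80,B[n]): print(n,np.round(b[:3],1),cv2.boundingRect(b[3]))
    for b in blobs(im[n],(40,80,30),(75,255,255),20): print(n,"green",np.round(b[:3],1),plane(ci[n],[b[:2]],.033).round(3))
print("juice base scene",plane(ci["scene"],[[358,218]],0).round(3),plane(ci["top"],[[214,170],[228,170]],.08).round(3))
E
```

```text
scene [ 356.1  193.5 2124.5] (335, 160, 45, 62)
scene green [283.9 229.5  35.5] [[0.574 0.009 0.033]]
scene green [352.8 232.9  68.5] [[0.785 0.107 0.033]]
scene green [265.7 225.3  31.5] [[ 0.509 -0.002  0.033]]
scene green [ 99.4 156.4 421. ] [[-0.402  0.05   0.033]]
scene green [503.9 122.9  75.5] [[1.179 1.391 0.033]]
scene green [ 18.6 124.7 744. ] [[-1.096  0.075  0.033]]
scene green [446.3 116.8  84. ] [[0.885 1.304 0.033]]
scene green [472.9 114.9 148.5] [[1.013 1.415 0.033]]
scene green [ 14.3  98.6 600.5] [[-1.516  0.296  0.033]]
scene green [513.5  89.6 257. ] [[1.202 2.037 0.033]]
scene green [497.3  84.5 387.5] [[1.096 2.084 0.033]]
scene green [444.8  49.3  51. ] [[0.606 2.871 0.033]]
scene green [463.6  43.1  51.5] [[0.719 3.232 0.033]]
scene green [ 53.8  14.2 579. ] [[-4.125  2.35   0.033]]
top [216.9 159.6 552. ] (202, 142, 29, 34)
juice base scene [[0.761 0.236 0.   ]] [[0.706 0.247 0.08 ]
 [0.707 0.199 0.08 ]]
```

Both limes are in the tub, visible as two green blobs inside it. The juice bottle's near edge is at x≈0.70, and the gripper over the lid reaches x≈0.63, so it clears.

```bash
python3 -m creep '5 0 -5 0 0 0 -10;5 0 -10 0 0 0 -20;5 .2 -15 0 0 0 -30;5 .2 -20 0 0 0 -40;5 .3 -25 0 0 0 -50'
python3 - <<'E'
from h import *
from cell import telemetry
s=telemetry.observe(); print(s["position"],s["joints"].round(2))
a=np.radians(-4)
print(rel(s,[.5335,.320,.17],(np.cos(a),np.sin(a))))
E
```

```text
clock: 11.1
position: [0.541, 0.2433, 0.1741]
ee_rot: [-2.73, -1.554, 0.004]
force: [0.1, 0.4, 0.2]
width: 0.549
gripper_force: 0.0
[0.54098962 0.24330569 0.1741306 ] [-0.23  0.49 -0.4   1.71  0.22  0.99 -1.25]
(array([ 6.21, -4.56,  0.41]), array([ -0.1,   0.1, -26.7]))
```

```bash
cat > lid.py <<'E'
from h import *
from cell import telemetry,vision
import sys
s=telemetry.observe(); ci=vision.camera_info("wrist"); im=vision.get_image("wrist"); cv2.imwrite(f"pics/{sys.argv[1]}.png",im[...,::-1])
print(s["position"])
for k,lo,hi,z,a in(("lid",(105,120,40),(125,255,255),.006,5000),("handle",(0,0,150),(180,70,255),.034,300)):
  for b in blobs(im,lo,hi,a):
    c=cv2.boxPoints(cv2.minAreaRect(b[3])); w=plane(ci,c,z)[:,:2]; e=np.roll(w,-1,0)-w
    print(k,np.round(b[:3]),c.round(1).tolist(),w.mean(0).round(4),np.linalg.norm(e,axis=1).round(4),np.degrees(np.arctan2(e[:,1],e[:,0])).round(1))
E
python3 lid.py w3
python3 -m creep '5 2 -1.5 0 0 0 -10;5 4 -3 0 0 0 -20;5 6.2 -4.6 0 0 0 -26.7;5 6.2 -4.6 0 0 0 -26.7;5 6.2 -4.6 0 0 0 -26.7'
python3 lid.py w4
```

```text
[0.54098962 0.24330569 0.1741306 ]
lid [  231.   121. 30076.] [[103.0, 94.0], [283.0, 4.0], [355.6000061035156, 149.1999969482422], [175.60000610351562, 239.1999969482422]] [0.5329 0.3227] [0.1817 0.1425 0.202  0.1541] [ -7.1 -91.5 176.4  80.7]
handle [ 38. 417. 425.] [[-0.0, 411.0], [111.0, 411.0], [111.0, 419.0], [0.0, 419.0]] [0.1744 0.152 ] [0.1442 0.013  0.1464 0.0143] [ -26.4 -131.1  153.9   41.4]
handle [ 545.  165. 1715.] [[524.0, 198.0], [524.0, 131.0], [559.0, 131.0], [559.0, 198.0]] [0.7639 0.1495] [0.062  0.0334 0.0631 0.0355] [  71.   -29.4 -107.3  149.5]
handle [ 225.  126. 2115.] [[192.5, 89.30000305175781], [214.10000610351562, 78.4000015258789], [257.3999938964844, 163.6999969482422], [235.89999389648438, 174.6999969482422]] [0.5353 0.321 ] [0.0202 0.0785 0.0215 0.0793] [ -6.1 -94.6 176.   84.4]
clock: 11.78
position: [0.5345, 0.3178, 0.1744]
ee_rot: [2.306, 2.133, -0.003]
force: [-0.2, -0.2, -0.2]
width: 0.543
gripper_force: 0.0
[0.53449458 0.31784107 0.17439456]
lid [  278.   182. 25074.] [[180.0, 115.0], [375.0, 115.0], [375.0, 256.0], [180.0, 256.0]] [0.5337 0.3217] [0.1815 0.143  0.205  0.1432] [ -4.5 -89.8 175.6  80.8]
handle [ 44. 416. 487.] [[-0.0, 411.0], [153.0, 411.0], [153.0, 419.0], [0.0, 419.0]] [0.271  0.0732] [0.1948 0.0127 0.1975 0.0143] [  -0.6 -102.1  179.7   67.7]
handle [ 278.  193. 1620.] [[268.0, 150.0], [287.0, 150.0], [287.0, 237.0], [268.0, 237.0]] [0.534 0.323] [0.0164 0.0804 0.0177 0.0804] [ -4.5 -94.  175.6  85.1]
```

View pics/w4.png

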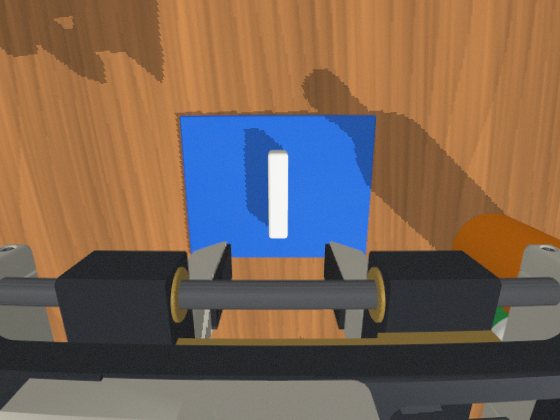

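The wrist view shows the lid upright, with its handle at (278,193) between the finger lines. The juice bottle is at (500,250), beyond the right finger. The handle is at (0.534, 0.322) with yaw −4.5°. I'll check its height across two views, then descend.

```bash
python3 - <<'E'
from h import *
from cell import telemetry,vision
s=telemetry.observe(); w=vision.camera_info("wrist"); t=vision.camera_info("top")
# handle top far-end edge midpoint in wrist vs top view; top-face centre
im=cv2.imread("pics/top0.png")[...,::-1].copy()
h=blobs(im,(0,0,190),(180,60,255),15,(165,190,225,260))[0]; print(h[:3])
print(tri(w,(277.7,193.5),t,h[:2]))
a=np.radians(-4.4); print(s["position"],rel(s,[.534,.322,.028],(np.cos(a),np.sin(a))))
E
```

```text
(193.17726396917146, 222.27552986512524, 86.5)
(array([0.53498168, 0.32157849, 0.02434585]), np.float64(0.0012204017071855773))
[0.53475188 0.3175546  0.17466716] (array([ 0.46, -0.1 , 14.67]), array([-0. ,  0.1, -0.1]))
```

```bash
python3 -m creep '5 .4 0 5 0 0 0;5 .4 0 10 0 0 0;5 .4 0 13 0 0 0;5 .4 0 14.2 0 0 0;5 .4 0 14.2 0 0 0'
python3 -m creep '5 0 0 .3 0 0 0;5 0 0 .5 0 0 0;1 0 0 .5 0 0 0;1 0 0 .5 0 0 0;1 0 0 .5 0 0 0' 40
python3 -m creep '1 0 0 0 0 0 0;1 0 0 0 0 0 0;1 0 0 0 0 0 0;1 0 0 0 0 0 0;1 0 0 0 0 0 0' 40
```

```text
clock: 12.45
position: [0.5351, 0.3224, 0.0334]
ee_rot: [2.305, 2.134, -0.001]
force: [0.9, -0.0, 0.0]
width: 0.545
gripper_force: 0.0
clock: 13.08
position: [0.535, 0.3231, 0.0286]
ee_rot: [2.304, 2.136, 0.0]
force: [-0.5, 0.1, -0.0]
width: 0.263
gripper_force: 0.0
clock: 13.7
position: [0.535, 0.323, 0.0286]
ee_rot: [2.304, 2.136, 0.0]
force: [0.1, -0.7, 0.9]
width: 0.193
gripper_force: 40.0
```

```bash
python3 -m creep '1 0 0 -2 0 0 0;1 0 0 -6 0 0 0;1 0 0 -11 0 0 0;1 0 0 -16 0 0 0;1 0 0 -16 0 0 0'
python3 - <<'E'
from h import *
from cell import telemetry
s=telemetry.observe(); a=np.radians(9)
print(s["position"],s["force"],s["ft_torque"],s["joints"].round(2)); print(rel(s,[.543,-.012,.19],(np.cos(a),np.sin(a))))
E
```

```text
clock: 14.32
position: [0.5366, 0.325, 0.1942]
ee_rot: [2.303, 2.135, 0.013]
force: [0.4, 0.4, -2.4]
width: 0.192
gripper_force: 40.0
[0.53657913 0.3249904  0.19424416] [ 0.38538917  0.41506825 -2.41648364] [ 0.00222898 -0.10011355  0.02006988] [-0.28  0.53 -0.52  1.61  0.29  1.07 -0.96]
(array([-33.56,   3.18,   0.26]), array([  0.4,  -0.3, -13.3]))
```

```bash
python3 -m creep '1 -4 .4 0 0 0 -2;1 -9 .9 0 0 0 -4;1 -14 1.4 0 0 0 -6;1 -19 1.9 0 0 0 -8;1 -24 2.4 0 0 0 -10'
python3 -m creep '1 -3 0 0 0 0 0;1 -5 0 0 0 0 0;1 -5 0 0 0 0 0'
python3 - <<'E'
from h import *
from cell import telemetry
s=telemetry.observe(); a=np.radians(9)
print(s["position"],s["force"],s["ft_torque"]); print(rel(s,[.543,-.012,.19],(np.cos(a),np.sin(a))))
E
```

```text
clock: 14.95
position: [0.5401, 0.0801, 0.1884]
ee_rot: [-2.107, -2.33, 0.001]
force: [0.1, -0.9, -0.9]
width: 0.193
gripper_force: 40.0
clock: 15.32
position: [0.5453, 0.0301, 0.1882]
ee_rot: [-2.113, -2.325, 0.002]
force: [-0.2, 1.2, -1.3]
width: 0.195
gripper_force: 40.0
[0.54528505 0.03012902 0.1881901 ] [-0.15266877  1.23290186 -1.2621033 ] [ 0.04011972 -0.06598578 -0.01879156]
(array([-4.17, -0.63, -0.18]), array([-0.1,  0. , -3.5]))
```

```bash
python3 -m creep '1 -2 -.3 0 0 0 -2;1 -4.2 -.6 0 0 0 -3.5;1 -4.2 -.6 2 0 0 -3.5;1 -4.2 -.6 4 0 0 -3.5;1 -4.2 -.6 4 0 0 -3.5'
python3 - <<'E'
from h import *
from cell import telemetry,vision
s=telemetry.observe(); a=np.radians(9)
print(s["position"],s["force"],s["ft_torque"]); print(rel(s,[.543,-.012,.15],(np.cos(a),np.sin(a))))
hb=s["position"][2]-.0286
for n in("wrist","top","scene"):
    ci=vision.camera_info(n); im=vision.get_image(n); cv2.imwrite(f"pics/{n}5.png",im[...,::-1])
    bx={"wrist":None,"top":(240,150,350,290),"scene":(215,160,335,260)}[n]
    for b in blobs(im,(105,120,40),(125,255,255),400,bx):
        c=cv2.boxPoints(cv2.minAreaRect(b[3])); w=plane(ci,c,hb+.006)[:,:2]; e=np.roll(w,-1,0)-w
        print(n,b[2],c.round().tolist(),w.round(4).tolist(),w.mean(0).round(4),np.linalg.norm(e,axis=1).round(3),np.degrees(np.arctan2(e[:,1],e[:,0])).round(1))
S=cv2.imread("pics/scene5.png")[150:270,200:340];W=cv2.imread("pics/wrist5.png")
cv2.imwrite("pics/both.png",np.hstack([cv2.resize(S,(400,343),interpolation=2),cv2.resize(W,(400,343))]))
E
```

```text
clock: 15.95
position: [0.5426, -0.009, 0.1474]
ee_rot: [-2.033, -2.392, 0.003]
force: [0.3, -0.5, -1.5]
width: 0.19
gripper_force: 40.0
[ 0.54257657 -0.00900782  0.14737951] [ 0.33632125 -0.52636273 -1.45784617] [-0.00311757 -0.11655608  0.02271398]
(array([-0.3 , -0.01, -0.26]), array([-0.2, -0.1,  0.3]))
wrist 42021.0 [[96.0, 120.0], [459.0, 119.0], [459.0, 278.0], [96.0, 279.0]] [[0.4404, 0.0479], [0.6191, 0.0775], [0.6469, -0.0067], [0.4412, -0.0413]] [0.5369 0.0194] [0.181 0.089 0.209 0.089] [   9.4  -71.7 -170.5   90.5]
top 598.0 [[262.0, 192.0], [288.0, 187.0], [299.0, 243.0], [273.0, 248.0]] [[0.6183, 0.0802], [0.636, -0.0037], [0.455, -0.039], [0.4381, 0.0427]] [0.5369 0.02  ] [0.086 0.184 0.083 0.184] [ -78.1 -169.   101.7   11.8]
scene 1153.0 [[238.0, 216.0], [244.0, 188.0], [306.0, 202.0], [300.0, 230.0]] [[0.4686, -0.1021], [0.3969, 0.0423], [0.6233, 0.0718], [0.671, -0.0686]] [ 0.54   -0.0141] [0.161 0.228 0.148 0.205] [ 116.4    7.4  -71.2 -170.6]
```

View pics/both.png

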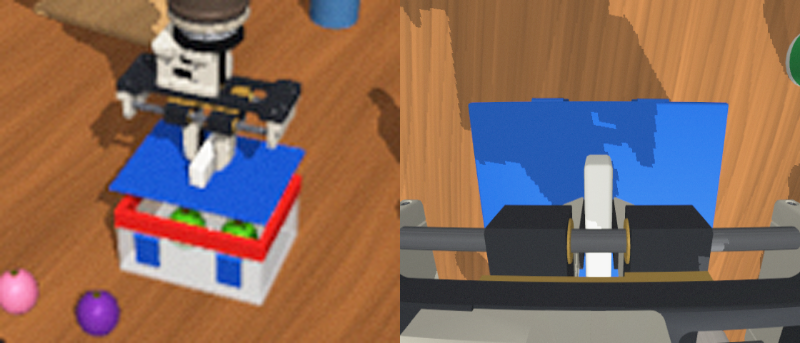

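The crops show the lid level above the tub, with both limes visible inside. From the wrist view, the lid's far edge puts its centre within 1 mm of the TCP and its yaw at 9.4°, against 9° for the tub. Next I'll lower in stages and watch the force.

```bash
python3 -m creep '1 -.3 0 .8 0 0 0;1 -.3 0 1.6 0 0 0;1 -.3 0 2.3 0 0 0;1 -.3 0 2.3 0 0 0;1 -.3 0 2.3 0 0 0' 50
python3 -m creep '1 0 0 .2 0 0 0;1 0 0 .4 0 0 0;1 0 0 .6 0 0 0;1 0 0 .8 0 0 0;1 0 0 .8 0 0 0'
python3 - <<'E'
from h import *
from cell import telemetry
s=telemetry.observe(); a=np.radians(9)
print(s["position"],s["force"],s["ft_torque"]); print(rel(s,[.543,-.012,.1086],(np.cos(a),np.sin(a))))
E
```

```text
clock: 16.73
position: [0.5444, -0.0131, 0.1255]
ee_rot: [-2.037, -2.392, -0.0]
force: [0.3, 0.5, -1.4]
width: 0.193
gripper_force: 50.0
clock: 17.35
position: [0.5443, -0.0132, 0.1175]
ee_rot: [2.037, 2.392, -0.0]
force: [-1.0, 0.1, 0.9]
width: 0.195
gripper_force: 50.0
[ 0.54434384 -0.01323598  0.11751708] [-0.99115496  0.14493428  0.89566679] [-0.12844026 -0.01297018 -0.02289315]
(array([ 0.14, -0.11,  0.89]), array([-0. ,  0. ,  0.2]))
```

```bash
python3 -m creep '1 0 -.1 .1 0 0 0;1 0 -.1 .2 0 0 0;1 0 -.1 .3 0 0 0;1 0 -.1 .4 0 0 0;1 0 -.1 .5 0 0 0'
python3 -m creep '1 0 0 .1 0 0 0;1 0 0 .2 0 0 0;1 0 0 .3 0 0 0;1 0 0 .4 0 0 0;1 0 0 .4 0 0 0'
python3 -m creep '1 0 0 0 0 0 0;1 0 0 0 0 0 0;1 0 0 0 0 0 0;1 0 0 0 0 0 0'
```

```text
clock: 17.98
position: [0.544, -0.0133, 0.1128]
ee_rot: [2.036, 2.391, 0.001]
force: [2.9, 0.2, 4.5]
width: 0.189
gripper_force: 50.0
clock: 18.6
position: [0.544, -0.0133, 0.1091]
ee_rot: [2.036, 2.391, 0.001]
force: [0.4, -0.7, 8.9]
width: 0.193
gripper_force: 50.0
clock: 19.1
position: [0.544, -0.0133, 0.1091]
ee_rot: [2.036, 2.391, 0.001]
force: [2.5, 0.1, 9.0]
width: 0.194
gripper_force: 50.0
```

```bash
python3 -m creep '1 0 0 0 0 0 0;1 0 0 0 0 0 0;1 0 0 0 0 0 0;1 0 0 0 0 0 0;1 0 0 0 0 0 0'
python3 - <<'E'
from h import *
from cell import telemetry,vision
S=vision.get_image("scene")[150:270,200:340];T=vision.get_image("top")[165:285,230:370]
cv2.imwrite("pics/fin.png",np.hstack([cv2.resize(x,(400,343),interpolation=2) for x in(S,T)])[...,::-1])
F=[]
for i in range(6): vision.get_image("top"); s=telemetry.observe(); F.append(s["force"])
print(np.mean(F,0),s["ft_torque"],s["position"])
E
```

```text
clock: 19.73
position: [0.544, -0.0132, 0.1091]
ee_rot: [2.036, 2.391, 0.001]
force: [1.6, -0.3, 9.2]
width: 0.19
gripper_force: 50.0
[ 1.22069749 -0.01853209  8.76768979] [-0.0686578  -0.43192939 -0.04976892] [ 0.54397804 -0.01326473  0.10912453]
```

View pics/fin.png

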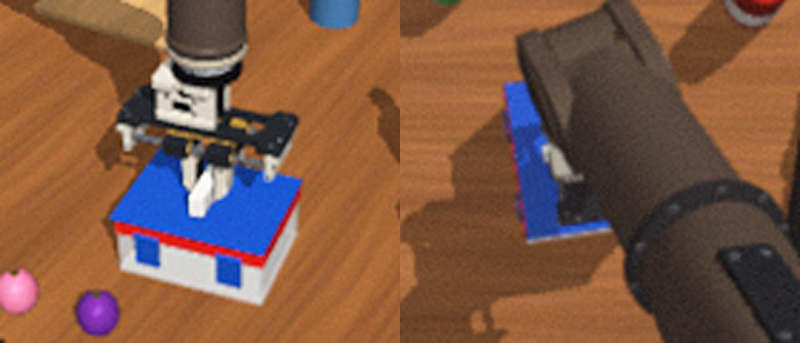

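The scene view shows the lid square and level on the seal, with the red band evenly squeezed. The contact force is about 10.4 N and has held for more than 1 s, so I'm handing in.

```bash
python3 -c "
from cell import job; print(job.sign_off())"
```

```text
the job is handed in; nothing more can be done
None
```

Job handed in, verdict not shown: both limes are in the tub, the lemon was left in its seat, and the lid is still held by its handle, level on the seal, at about 10.4 N (seal squeezed roughly 9–10 mm).

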